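# Slide the picture panel out over the shelf edge for the awl

## Task

Slide the thin plywood picture panel out over the front edge of the low laminate shelf (the long edge on the far side from the robot, facing the hallway) until a strip about 40 mm wide hangs over, square to the edge, so that its two cord holes are clear of the shelf and the awl can go through them. Only push the panel along the shelf: it must never be lifted or tipped. Leave the hammer, the awl, the kit case and the storage tiers where they are.

Things in the scene. Friction and masses are not known exactly. Their poses are not given: they have to be found in the camera images.
- panel: The picture panel, a loose plain plywood rectangle lying flat on the shelf: 120 mm along its own x, 140 mm along its own y, 8 mm thick, about 0.1 kg. Origin at the centre of its underside; +x points to its front side, z up. Two 11 mm through holes lie 21 mm behind its front side and 40 mm either side of its middle. It starts wholly on the shelf, the middle of its front side 30 to 95 mm behind the shelf's front edge, turned up to about 0.35 rad either way.
- panel_corner_l (a point): The panel's front left corner (+x, +y corner) at its underside: in the panel's frame 60 mm along x, 70 mm along y.
- panel_corner_r (a point): The panel's front right corner (+x, -y corner) at its underside: in the panel's frame 60 mm along x, 70 mm along -y.
- shelf_edge (a point): Middle of the shelf's front edge, at the level of the shelf's top face (100 mm above the base board). Its x axis points level out of the cupboard, away from the robot, square to the edge; y runs along the edge, to the robot's left; z up. The shelf does not move: white laminate board 18 mm thick, top face 980 mm along y, reaching 370 mm back from the edge along -x. Overhang of a panel corner = its x in this frame.
- hammer: Bystander: wooden-handled hammer lying on the shelf, 270 mm long, its own x along the handle towards the head, head 88 mm wide, 26 mm high, handle 25 mm thick, about 0.45 kg. Origin at the underside of the handle, halfway along the 270 mm. It lies to one side of the panel (awl on the other), roughly parallel to the panel's way.
- awl: Bystander: steel awl lying on the shelf along its own x: handle 100 mm long and 29 mm thick behind the origin (-x), shank 95 mm long and 6 mm thick in front (+x). Origin at the front end of the handle, on the underside.
- kit_case: Bystander: closed green plastic picture hanging kit case with a black lever latch, 110 mm (x) by 150 mm (y) by 43 mm high, at one end of the shelf. Origin at the centre of its underside.
- tiers: Bystander: stacked, clipped-together pair of translucent storage tiers with a white lid, 176 mm (x) by 136 mm (y) by 107 mm high, at the other end of the shelf. Origin at the centre of its underside.
There are look-alikes about, which are no part of the job. Of the things shaped like the panel, the plywood one is meant.

How it is judged (in metres and radians):
At the end, for the whole second after the job is handed in: The panel lies flat and at rest on the shelf, holes to the front, with both its front corners 30 to 50 mm beyond the shelf's front edge (x of panel_corner_l in the frame of shelf_edge between 0.03 and 0.05 m and x of panel_corner_r in the frame of shelf_edge between 0.03 and 0.05 m and z of panel in the frame of shelf_edge between -0.004 and 0.004 m and angle between panel's own z axis and vertical below 0.04 rad and linear speed of panel below 0.01 m/s); the robot touches nothing.
It fails at once if the panel is lifted off the shelf or falls (its middle more than 10 mm above or below the shelf top) (z of panel in the frame of shelf_edge above 0.01 m or z of panel in the frame of shelf_edge below -0.01 m).
It fails at once if the panel is tipped by more than 0.2 rad (angle between panel's own z axis and vertical above 0.2 rad).
It fails at once if the hammer, awl, kit case or tiers are moved by more than 15 mm (distance of any of hammer, awl, kit_case, tiers from where it was at the start of the episode above 0.015 m).
It also fails if it takes over 40 s, if anything falls off the work surface, if the arm or the gripper's body presses on something with over 40 N, if the wrist force passes 120 N, or if a joint passes its speed limit or range.

## Robot

A 6-joint arm with a two-finger parallel gripper is mounted at the origin on the work surface. World frame = base frame: x ahead of the robot, y to its left, z up, the work surface at z = 0. Lengths are in m, angles in degrees, forces in N, time in s.
With the tool pointing down it reaches from about 0.35 to 0.875 m from the base axis. Payload 4.2 kg.
Tool frame: the origin (TCP) lies at the very end of the fingers, on their centre line; the grasp point (between the pads) lies 19 mm behind it; z points along the fingers, x is the direction in which the jaws open and shut, and the axes are right-handed (so a half turn about z gives the same grasp; the last joint's range is limited). The gripper opens to 87 mm and grips with 3 to 60 N. Pads are 19 mm wide; open, the fingers measure 117 mm over their backs; the gripper's body (75 mm by 190 mm) begins 51 mm behind the grasp point.
Start: joints at [-50.902, 22.042, 0.453, 0, -68.411, -14.817], TCP at [0.257, -0.57, 0.223] pointing down, gripper open.
Joint ranges: [-179.83, 179.83], [-69.29, 118.12], [-61.27, 80.66], [-181.25, 117.63], [-171.15, -9.14], [-177.46, 177.46]. Speed limits (degrees/s): [159.86, 159.86, 180, 180, 180, 180].

## Interface

Orientations are given as a 3x3 rotation matrix whose columns are the frame's x, y, z axes.
In Python, from station import r gives the robot as it stands.
- The arm moves only by the tool move_arm, never from a script. Its argument "series" is a list that holds one entry, the list of rows, each a list of 7 numbers: the shift along the tool's x, y, z in cm, then the turn, a rotation vector about the tool's x, y, z in degrees, then the opening, from -1 (shut) to 1 (fully open). In form: [[[dx, dy, dz, wx, wy, wz, fingers], ...]]. A call has 1 to 12 rows; each row shifts and turns the commanded pose from where the row before left it, along the tool's axes as they then stand; what a row does not reach is not made up. A row lasts 1/8 s, in which the tool goes at most 62.5 mm and 10.7 degrees, less where a joint would pass 70% of its speed; a pose out of reach is approached as far as the arm can. A call is refused whole if a number of a shift passes 6.25 or a number of a turn 10.7, either way. A call with a gripper value outside its range is refused whole. The fingers move at their own pace and stop on an object; the grip force is fixed at half the most. Time passes only in rows, so rows that do not move let the fingers close. It gives the time, the measured TCP pose, the force and the opening at its end, in the units of the state.
- r.sense(): the state, without advancing time (a new reading comes with each control period).
- r.capture(name): name is "scene" or "top" or "wrist"; returns a dict with "color" (400x640x3 uint8, blue, green, red), "fx", "fy", "cx", "cy" (pixels), "D" ([k1, k2, p1, p2, k3] as OpenCV has them; the pictures are not rectified), "rvec" (rotation vector, rad) and "tvec" (3), from world to camera coordinates, as OpenCV has them; the wrist camera has in their place "tool_from_camera" (4x4, takes a point from camera to tool coordinates, whose origin is the TCP and whose axes are the tool frame's). Camera axes: x right, y down, z forward; pixel columns grow to the right and rows downward; lengths in m; the calibration is good to about 2 mm. A picture is of the moment at which its call begins: read the wrist's pose just before it. There is no depth.
- r.finish_job(): hands the job in, once; it reports no verdict.
The state is a dict: "time_s": time; "joints": joint angles; "joint_velocities": joint speeds; "effort": joint torques, N m; "tcp_pos": TCP position; "ee_rot": TCP orientation; "wrist_force": force on the tool from outside, world axes, zero at the start; "moment": the same for the moment, N m; "gripper_width": opening from 0.0 (shut) to 1.0 (fully open).
Only numpy, scipy, OpenCV 4.12 (cv2) and the standard library are available. Lean on these libraries where they do the work, as an engineer would, in place of code of your own. Each camera call takes 0.05 s, during which the arm holds its last target.

## Working session

There is one attempt and no reset: what is moved stays moved. The work goes in short steps, Python scripts to look and compute and a tool call to move; the robot and the scene stay as the last step left them, time stands still between calls to the robot, and variables do not carry over. Pictures are saved under pics/ and viewed, and the job is handed in when it is done.

Besides the shell and the picture viewer there is one more tool, called after "Call:" by a JSON object that holds its "fn" and its "kwargs". move_arm: Moves the arm, as the interface text tells. Its arguments: {"type":"object","properties":{"series":{"type":"array","items":{"type":"array","items":{"type":"array","items":{"type":"number"}}}}},"required":["series"]}

```bash
mkdir -p pics; ls; python3 - <<'E'
from station import r
import cv2
s=r.sense()
for k in ("time_s","tcp_pos","ee_rot","wrist_force","gripper_width"): print(k,s[k])
for n in ("scene","top","wrist"):
    c=r.capture(n); cv2.imwrite(f"pics/{n}0.png",c["color"])
    print(n,{k:v for k,v in c.items() if k!="color"})
E
```

```text
pics
time_s 0.0
tcp_pos [ 0.25677818 -0.56915278  0.22146696]
ee_rot [[-4.11068902e-01  9.11603757e-01 -9.73471894e-04]
 [ 9.11601718e-01  4.11070044e-01  1.93050204e-03]
 [ 2.16001805e-03 -9.38492954e-05 -9.99997663e-01]]
wrist_force [-0.17403541 -0.37799205 -0.01578629]
gripper_width 0.9997947261662409
scene {'fx': 425.3332812676285, 'fy': 425.3332812676285, 'cx': 321.4452790549312, 'cy': 196.81782632949682, 'D': array([-0.08716347,  0.        ,  0.        ,  0.        ,  0.        ]), 'rvec': array([ 2.07786704,  1.19663475, -0.50490303]), 'tvec': array([-0.20469854, -0.27746515,  2.00991558])}
top {'fx': 480.25918598264684, 'fy': 480.25918598264684, 'cx': 321.1244578343771, 'cy': 205.58987393746233, 'D': array([-0.00370387,  0.        ,  0.        ,  0.        ,  0.        ]), 'rvec': array([ 2.10845216, -2.14935085,  0.22042773]), 'tvec': array([-0.0750309 ,  0.56464633,  1.49089829])}
wrist {'fx': 299.19084059624566, 'fy': 299.19084059624566, 'cx': 326.5334094421368, 'cy': 197.03598179048362, 'D': array([-0.05435773,  0.        ,  0.        ,  0.        ,  0.        ]), 'tool_from_camera': array([[ 9.99999903e-01,  4.28352827e-04,  1.04462422e-04,
         4.94531843e-04],
       [-4.40839537e-04,  9.67250844e-01,  2.53822005e-01,
        -6.78572118e-02],
       [ 7.68400786e-06, -2.53822027e-01,  9.67250939e-01,
        -1.61573375e-01],
       [ 0.00000000e+00,  0.00000000e+00,  0.00000000e+00,
         1.00000000e+00]])}
```

View pics/scene0.png

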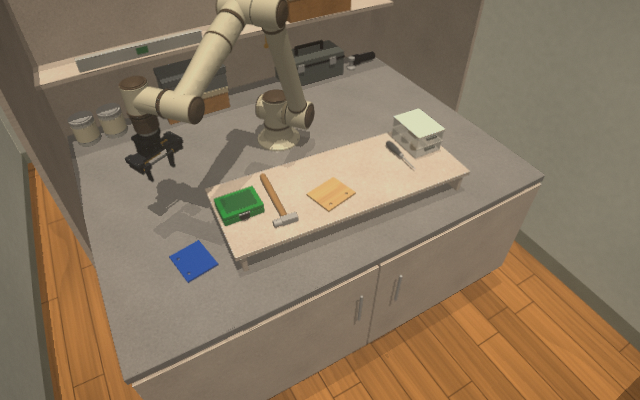

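View pics/top0.png

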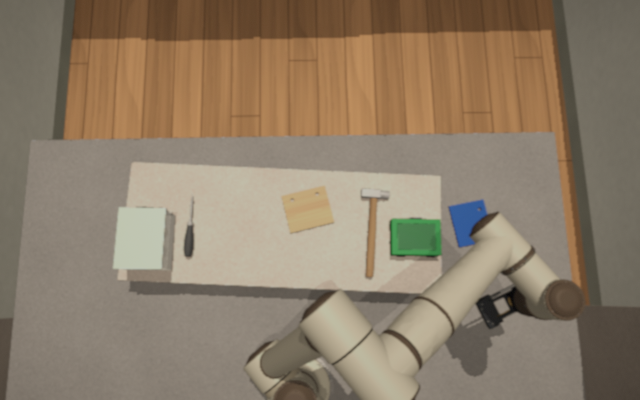

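View pics/wrist0.png

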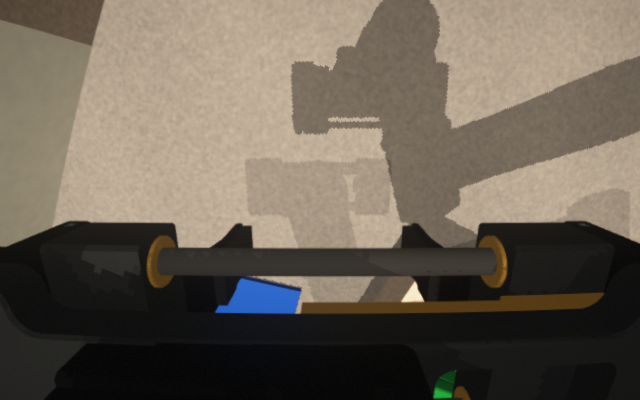

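The top view shows the plywood panel at about (307,210), with the hammer to its right around (371,232), the awl at (190,228), and the shelf's front edge running from (131,163) to (440,176). I'll enlarge it to read the corners.

```bash
python3 - <<'E'
import cv2
t=cv2.imread("pics/top0.png"); cv2.imwrite("pics/top0c.png",cv2.resize(t[160:260,260:400],None,fx=5.7,fy=5.7,interpolation=cv2.INTER_CUBIC))
s=cv2.imread("pics/scene0.png"); cv2.imwrite("pics/scene0c.png",cv2.resize(s[160:240,250:370],None,fx=6.5,fy=6.5,interpolation=cv2.INTER_CUBIC))
a=cv2.resize(t[150:200,110:190],None,fx=5,fy=5,interpolation=cv2.INTER_CUBIC);b=cv2.resize(t[150:200,380:460],None,fx=5,fy=5,interpolation=cv2.INTER_CUBIC)
import numpy as np
cv2.imwrite("pics/edge0.png",np.hstack([a,b])[:, :800])
E
```

```text
(no output)
```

View pics/top0c.png

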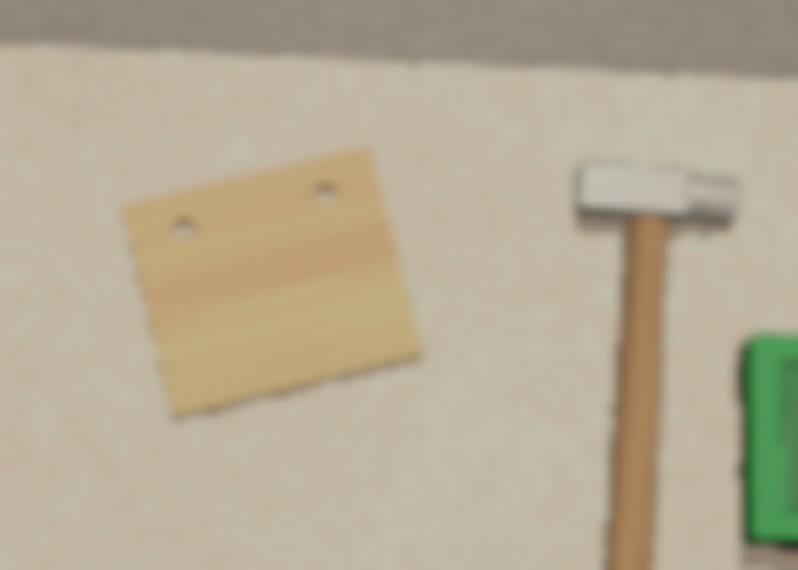

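View pics/edge0.png

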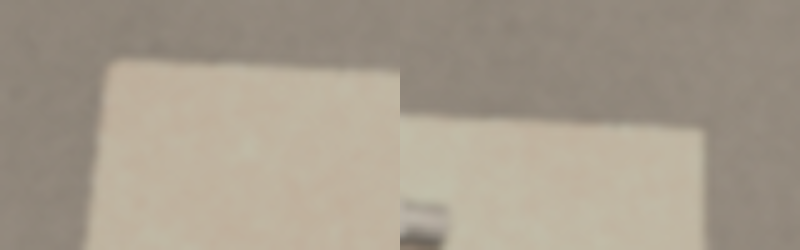

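View pics/scene0c.png

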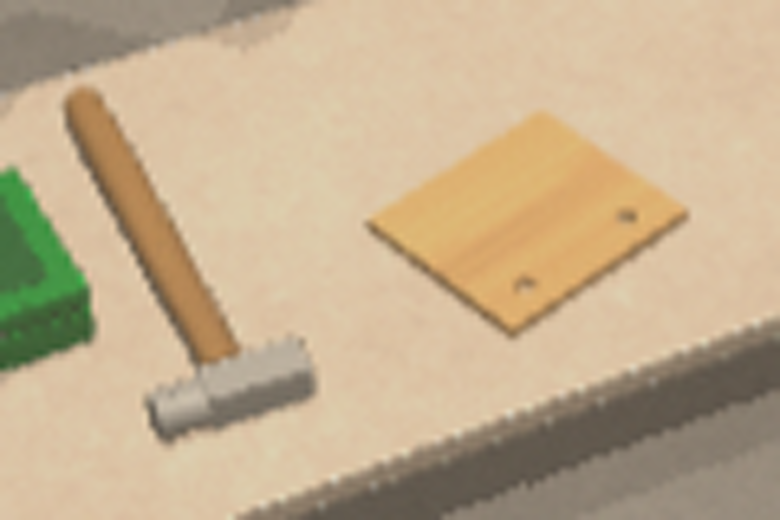

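```bash
cat > h.py <<'E'
import numpy as np, cv2
from station import r
def ray_to_plane(c,uv,z,R=None,t=None):
    K=np.array([[c["fx"],0,c["cx"]],[0,c["fy"],c["cy"]],[0,0,1]])
    n=cv2.undistortPoints(np.array(uv,float).reshape(-1,1,2),K,c["D"]).reshape(-1,2)
    d=np.c_[n,np.ones(len(n))]
    if R is None:
        Rc=cv2.Rodrigues(np.array(c["rvec"]))[0]; o=-Rc.T@c["tvec"]; D=d@Rc
    else:
        T=c["tool_from_camera"]; M=R@T[:3,:3]; o=R@T[:3,3]+t; D=d@M.T
    return o+D*((z-o[2])/D[:,2])[:,None]
def frame_from(a,b): # left end a, right end b of front edge -> mid, x axis, y axis
    y=(a-b)[:2]; y/=np.linalg.norm(y); return (a[:2]+b[:2])/2, np.array([y[1],-y[0]]), y
def crop(p,ox,oy,f): return (np.array(p,float)+.5)/f-.5+np.array([ox,oy])
E
python3 - <<'E'
from h import *
np.set_printoptions(precision=4,suppress=True)
c=r.capture("top")
E=ray_to_plane(c,np.vstack([crop([107,61],110,150,5),crop([305,128],380,150,5)]),.1)
m,x,y=frame_from(E[0],E[1])
print(E,np.linalg.norm(E[0]-E[1]),m,x,y)
P=ray_to_plane(c,crop([[124,206],[372,148],[421,355],[175,415]],260,160,5.7),.108)
print(P)
print([np.linalg.norm(P[i]-P[(i+1)%4]) for i in range(4)])
rel=P[:,:2]-m; print(np.c_[rel@x,rel@y])
H=ray_to_plane(c,crop([[576,165],[740,220],[576,210]],260,160,5.7),.113);rel=H[:,:2]-m; print('hammer',H,np.c_[rel@x,rel@y])
c=r.capture("scene")
P=ray_to_plane(c,crop([[686,213],[513,335],[369,222],[541,111]],250,160,6.5),.108);print(P)
rel=P[:,:2]-m; print(np.c_[rel@x,rel@y])
print([np.linalg.norm(P[i]-P[(i+1)%4]) for i in range(4)])
E
```

```text
[[ 0.7059  0.5128  0.1   ]
 [ 0.6457 -0.466   0.1   ]] 0.980675283602451 [0.6758 0.0234] [ 0.9981 -0.0614] [0.0614 0.9981]
[[ 0.5863  0.0383  0.108 ]
 [ 0.6164 -0.0979  0.108 ]
 [ 0.501  -0.1218  0.108 ]
 [ 0.4707  0.0115  0.108 ]]
[np.float64(0.13945701735234903), np.float64(0.11791121104987151), np.float64(0.13667752633119204), np.float64(0.11858761220646673)]
[[-0.0903  0.0094]
 [-0.0518 -0.1247]
 [-0.1656 -0.1557]
 [-0.204  -0.0245]]
hammer [[ 0.6038 -0.2091  0.113 ]
 [ 0.5715 -0.2976  0.113 ]
 [ 0.5786 -0.2082  0.113 ]] [[-0.0576 -0.2365]
 [-0.0844 -0.3268]
 [-0.0828 -0.2372]]
[[ 0.5861  0.0411  0.108 ]
 [ 0.6199 -0.0948  0.108 ]
 [ 0.5016 -0.1199  0.108 ]
 [ 0.4687  0.015   0.108 ]]
[[-0.0907  0.0122]
 [-0.0486 -0.1214]
 [-0.1651 -0.1538]
 [-0.2062 -0.0211]]
[np.float64(0.13999406918240812), np.float64(0.12096259599068752), np.float64(0.13887615333222378), np.float64(0.12021201531063183)]
```

```bash
cat >> h.py <<'E'
def plan(target,yaw):
    """turn about tool z (deg) then shift (cm) in the turned tool frame; yaw = world angle of tool x, tool down"""
    s=r.sense(); R=np.array(s["ee_rot"]); p=np.array(s["tcp_pos"])
    a=np.radians(yaw); x=np.array([np.cos(a),np.sin(a),0]); z=np.array([0,0,-1.]); Rt=np.c_[x,np.cross(z,x),z]
    rv=np.degrees(cv2.Rodrigues(R.T@Rt)[0]).ravel()
    return rv, Rt.T@(np.array(target)-p)*100
E
python3 - <<'E'
from h import *
np.set_printoptions(precision=3,suppress=True)
print(*plan([.4465,-.0627,.20],102.8))
E
```

```text
[-0.013 -0.059 11.48 ] [45.216 29.714  2.203]
```

Call:
{"fn": "move_arm", "kwargs": {"series": [[[0, 0, 0, 0, 0, 5.75, 1], [0, 0, 0, 0, -0.06, 5.73, 1], [4.5, 3, 0.2, 0, 0, 0, 1], [4.5, 3, 0.2, 0, 0, 0, 1], [4.5, 3, 0.2, 0, 0, 0, 1], [4.5, 3, 0.2, 0, 0, 0, 1], [4.5, 3, 0.2, 0, 0, 0, 1], [4.5, 3, 0.2, 0, 0, 0, 1], [4.5, 3, 0.2, 0, 0, 0, 1], [4.5, 3, 0.2, 0, 0, 0, 1], [4.5, 3, 0.2, 0, 0, 0, 1], [4.5, 2.7, 0.2, 0, 0, 0, 1]]]}}

```text
time_s: 1.75
tcp_pos: [0.4474, -0.0633, 0.2023]
ee_rot: [[-0.222, 0.975, 0.001], [0.975, 0.222, -0.001], [-0.001, 0.001, -1.0]]
wrist_force: [0.7, 0.2, 0.2]
gripper_width: 1.0
```

```bash
python3 - <<'E'
from h import *
np.set_printoptions(precision=4,suppress=True)
s=r.sense(); print(s["time_s"],s["tcp_pos"],s["wrist_force"],s["joints"])
print(*plan([.4465,-.0627,.104],102.8))
for n in ("top","scene"): cv2.imwrite(f"pics/{n}1.png",r.capture(n)["color"])
E
```

```text
1.75 [ 0.4474 -0.0633  0.2023] [0.6727 0.2325 0.2053] [ 12.7106   5.951  -24.5158   0.0769 -59.4821 -89.9227]
[0.0511 0.0663 0.027 ] [ 0.075  -0.0746  9.831 ]
```

View pics/scene1.png

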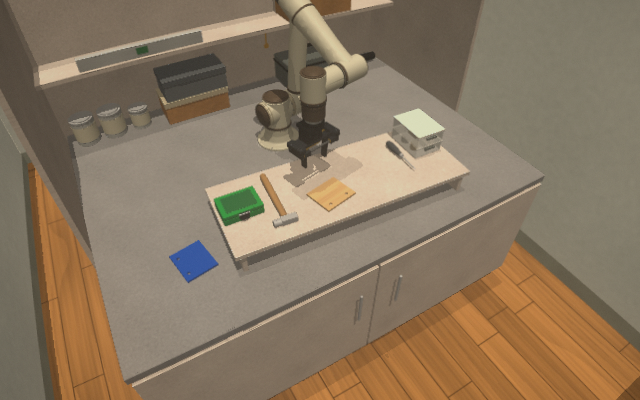

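View pics/top1.png

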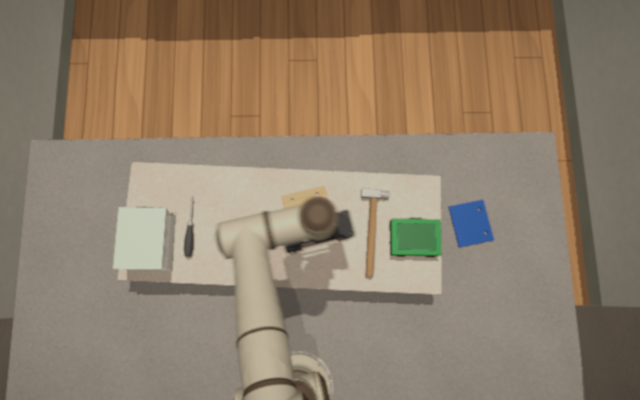

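The gripper is behind the panel, at about (313,150) in the scene view, with its jaws parallel to the panel's back side. Next I lower it to about 4 mm above the shelf.

Call:
{"fn": "move_arm", "kwargs": {"series": [[[0, 0, 2.5, 0.05, 0.06, 0, 1], [0, 0, 2.5, 0, 0, 0, 1], [0, 0, 2, 0, 0, 0, 1], [0, 0, 1.5, 0, 0, 0, 1], [0, 0, 0.9, 0, 0, 0, 1], [0, 0, 0.3, 0, 0, 0, 1], [0, 0, 0, 0, 0, 0, 1], [0, 0, 0, 0, 0, 0, 1]]]}}

```text
time_s: 2.85
tcp_pos: [0.4473, -0.0651, 0.1056]
ee_rot: [[-0.222, 0.975, 0.0], [0.975, 0.222, -0.0], [-0.0, 0.0, -1.0]]
wrist_force: [-0.4, -0.0, -0.4]
gripper_width: 1.0
```

```bash
python3 - <<'E'
from h import *
np.set_printoptions(precision=4,suppress=True)
s=r.sense(); print(s["time_s"],s["tcp_pos"],s["wrist_force"])
print(*plan([.4465,-.0627,.1035],102.8))
c=r.capture("scene")["color"]; cv2.imwrite("pics/scene2.png",cv2.resize(c[120:240,250:390],None,fx=5,fy=5,interpolation=cv2.INTER_CUBIC))
E
```

```text
2.85 [ 0.4473 -0.0651  0.1056] [-0.4485 -0.0379 -0.3621]
[0.0255 0.0061 0.0067] [ 0.2499 -0.0279  0.2134]
```

View pics/scene2.png

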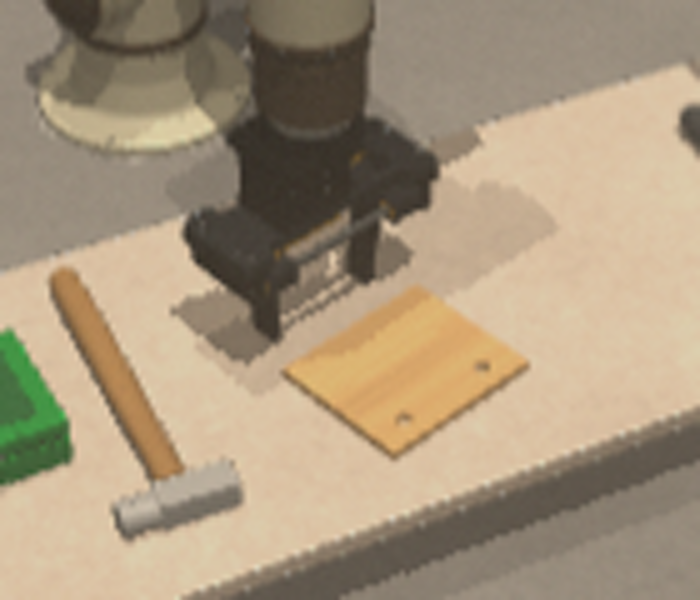

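Call:
{"fn": "move_arm", "kwargs": {"series": [[[0.2, 0, 0.1, 0, 0, 0, 1], [0, 0.5, 0.1, 0, 0, 0, 1], [0, 0.8, 0, 0, 0, 0, 1], [0, 0.6, 0, 0, 0, 0, 1], [0, 0.4, 0, 0, 0, 0, 1], [0, 0.3, 0, 0, 0, 0, 1], [0, 0.2, 0, 0, 0, 0, 1], [0, 0, 0, 0, 0, 0, 1]]]}}

```text
time_s: 3.9
tcp_pos: [0.4738, -0.057, 0.1031]
ee_rot: [[-0.221, 0.975, -0.001], [0.975, 0.221, -0.0], [0.0, -0.001, -1.0]]
wrist_force: [0.2, -0.2, 0.1]
gripper_width: 1.0
```

```bash
python3 - <<'E'
from h import *
np.set_printoptions(precision=4,suppress=True)
s=r.sense(); print(s["time_s"],s["tcp_pos"],s["wrist_force"])
c=r.capture("scene")["color"]; cv2.imwrite("pics/scene3.png",cv2.resize(c[140:220,280:370],None,fx=7,fy=7,interpolation=cv2.INTER_CUBIC))
E
```

```text
3.9 [ 0.4738 -0.057   0.1031] [ 0.215  -0.2295  0.0621]
```

View pics/scene3.png

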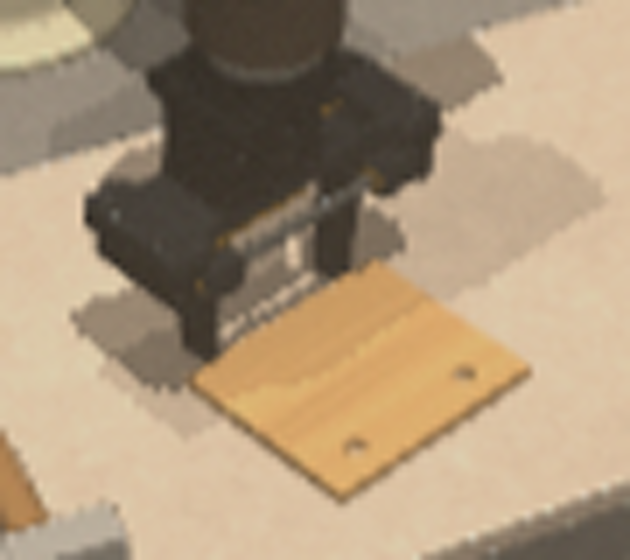

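The fingers are about 2 mm behind the back side with both tips level with it. Next I push while turning 16.3° clockwise to square the panel.

Call:
{"fn": "move_arm", "kwargs": {"series": [[[0, 0.3, 0, 0, 0, 0, 1], [0.06, 0.6, 0, 0, 0, 1.63, 1], [0.06, 0.6, 0, 0, 0, 1.63, 1], [0.06, 0.6, 0, 0, 0, 1.63, 1], [0.06, 0.6, 0, 0, 0, 1.63, 1], [0.06, 0.6, 0, 0, 0, 1.63, 1], [0.06, 0.6, 0, 0, 0, 1.63, 1], [0.06, 0.6, 0, 0, 0, 1.63, 1], [0.06, 0.6, 0, 0, 0, 1.63, 1], [0.06, 0.6, 0, 0, 0, 1.63, 1], [0.06, 0.6, 0, 0, 0, 1.63, 1], [0, 0, 0, 0, 0, 0, 1]]]}}

```text
time_s: 5.45
tcp_pos: [0.5364, -0.0446, 0.103]
ee_rot: [[0.061, 0.998, 0.0], [0.998, -0.061, -0.0], [-0.0, 0.0, -1.0]]
wrist_force: [-0.4, -0.1, -0.4]
gripper_width: 1.003
```

```bash
python3 - <<'E'
from h import *
np.set_printoptions(precision=4,suppress=True)
s=r.sense(); print(s["time_s"],s["tcp_pos"],s["wrist_force"])
R=np.array(s["ee_rot"]);print(np.degrees(np.arctan2(R[1,0],R[0,0])))
m=np.array([.6758,.0234]);x=np.array([.9981,-.0614]);y=np.array([.0614,.9981])
d=s["tcp_pos"][:2]-m;print(d@x,d@y)
c=r.capture("scene")["color"]; cv2.imwrite("pics/scene4.png",cv2.resize(c[150:240,270:380],None,fx=6.5,fy=6.5,interpolation=cv2.INTER_CUBIC))
c=r.capture("top")["color"]; cv2.imwrite("pics/top4.png",cv2.resize(c[150:250,260:390],None,fx=6,fy=6,interpolation=cv2.INTER_CUBIC))
E
```

```text
5.45 [ 0.5364 -0.0446  0.103 ] [-0.4443 -0.1251 -0.4439]
86.47771599758077
-0.134956941344277 -0.07641780635394382
```

View pics/scene4.png

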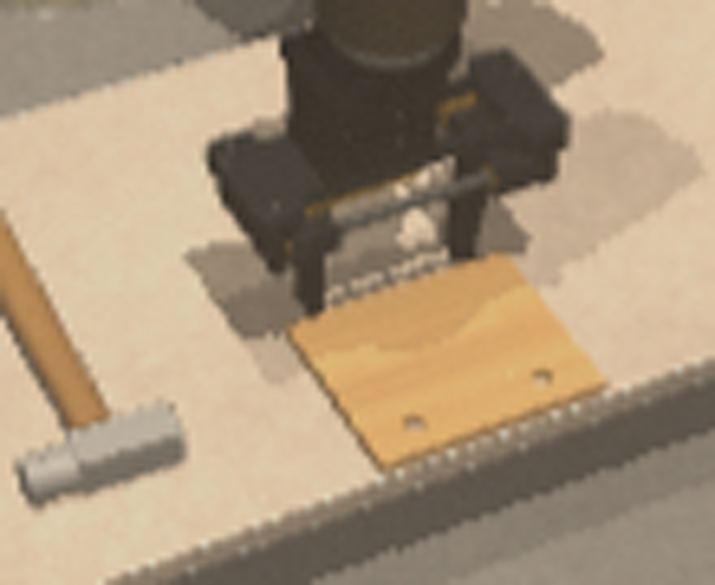

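View pics/top4.png

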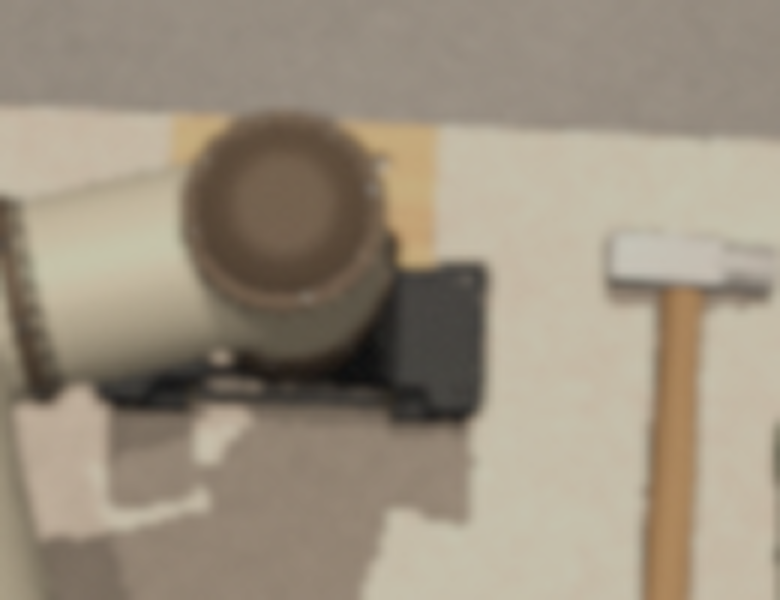

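```bash
python3 - <<'E'
from h import *
np.set_printoptions(precision=4,suppress=True)
m=np.array([.6758,.0234]);x=np.array([.9981,-.0614]);y=np.array([.0614,.9981])
c=r.capture("scene")
P=ray_to_plane(c,crop([[607,382],[385,464],[289,326],[508,254]],270,150,6.5),.108);d=P[:,:2]-m;print(np.c_[d@x,d@y])
c=r.capture("top")
P=ray_to_plane(c,crop([[172,115],[438,123]],260,150,6),.108);d=P[:,:2]-m;print(np.c_[d@x,d@y])
E
```

```text
[[-0.0055 -0.0043]
 [-0.0057 -0.1423]
 [-0.1237 -0.1421]
 [-0.1206 -0.0026]]
[[-0.0027 -0.0074]
 [-0.0007 -0.147 ]]
```

The panel's front side is square and about 2 to 5 mm short of the edge: scene corners at -5.5 and -5.7 mm, top corners at -2.7 and -0.7 mm. I push straight for another 40 mm, slowing at the end.

Call:
{"fn": "move_arm", "kwargs": {"series": [[[0, 0.3, 0, 0, 0, 0, 1], [0, 0.5, 0, 0, 0, 0, 1], [0, 0.5, 0, 0, 0, 0, 1], [0, 0.5, 0, 0, 0, 0, 1], [0, 0.5, 0, 0, 0, 0, 1], [0, 0.5, 0, 0, 0, 0, 1], [0, 0.4, 0, 0, 0, 0, 1], [0, 0.3, 0, 0, 0, 0, 1], [0, 0.3, 0, 0, 0, 0, 1], [0, 0.2, 0, 0, 0, 0, 1], [0, 0, 0, 0, 0, 0, 1], [0, 0, 0, 0, 0, 0, 1]]]}}

```text
time_s: 7.15
tcp_pos: [0.5758, -0.0471, 0.103]
ee_rot: [[0.061, 0.998, -0.0], [0.998, -0.061, -0.0], [-0.0, -0.0, -1.0]]
wrist_force: [0.7, -0.1, 0.5]
gripper_width: 1.002
```

```bash
python3 - <<'E'
from h import *
np.set_printoptions(precision=4,suppress=True)
s=r.sense(); print(s["time_s"],s["tcp_pos"],s["wrist_force"])
m=np.array([.6758,.0234]);x=np.array([.9981,-.0614]);y=np.array([.0614,.9981])
d=s["tcp_pos"][:2]-m;print(d@x,d@y)
c=r.capture("scene")["color"]; cv2.imwrite("pics/scene5.png",cv2.resize(c[150:240,280:390],None,fx=7,fy=6.6,interpolation=cv2.INTER_CUBIC) if 0 else cv2.resize(c[155:240,280:390],None,fx=7,fy=7,interpolation=cv2.INTER_CUBIC))
c=r.capture("top")["color"]; cv2.imwrite("pics/top5.png",cv2.resize(c[140:230,260:390],None,fx=6,fy=6,interpolation=cv2.INTER_CUBIC))
E
```

```text
7.15 [ 0.5758 -0.0471  0.103 ] [ 0.7423 -0.1255  0.5403]
-0.09551185228753203 -0.07646015650791724
```

View pics/scene5.png

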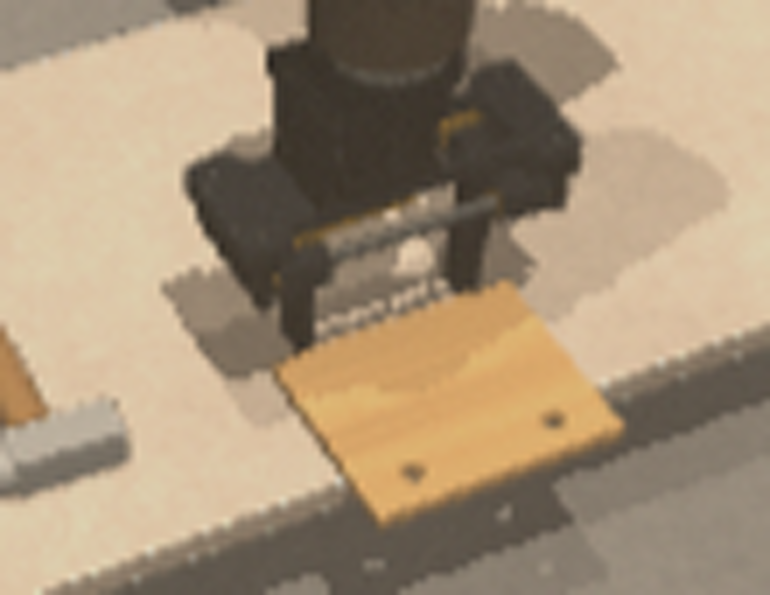

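View pics/top5.png

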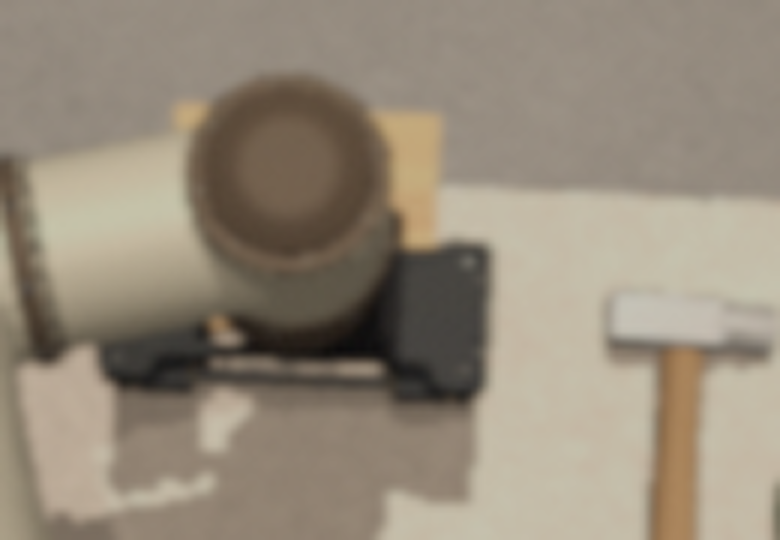

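```bash
python3 - <<'E'
from h import *
np.set_printoptions(precision=4,suppress=True)
m=np.array([.6758,.0234]);x=np.array([.9981,-.0614]);y=np.array([.0614,.9981])
c=r.capture("scene")
P=ray_to_plane(c,crop([[624,424],[380,515],[275,370],[510,283]],280,155,7),.108);d=P[:,:2]-m;print(np.c_[d@x,d@y])
E=ray_to_plane(c,crop([[770,321],[605,381],[335,484],[100,573]],280,155,7),.1);d=E[:,:2]-m;print('edge',np.c_[d@x,d@y])
c=r.capture("top")
P=ray_to_plane(c,crop([[174,101],[443,114]],260,140,6),.108);d=P[:,:2]-m;print(np.c_[d@x,d@y])
E=ray_to_plane(c,crop([[445,183],[760,195]],260,140,6),.1);d=E[:,:2]-m;print('edge',np.c_[d@x,d@y])
E
```

```text
[[ 0.0326 -0.0033]
 [ 0.0318 -0.1422]
 [-0.0804 -0.1439]
 [-0.0827 -0.0039]]
edge [[-0.0032  0.1092]
 [-0.0042  0.0083]
 [-0.0028 -0.1491]
 [-0.0018 -0.2776]]
[[ 0.0377 -0.0063]
 [ 0.037  -0.1483]]
edge [[ 0.0016 -0.151 ]
 [ 0.0025 -0.3175]]
```

Measured against the edge in the same picture, both views give an overhang of about 35 to 36 mm, square. I push 4.5 mm further, then back off and lift.

Call:
{"fn": "move_arm", "kwargs": {"series": [[[0, 0.15, 0, 0, 0, 0, 1], [0, 0.15, 0, 0, 0, 0, 1], [0, 0.15, 0, 0, 0, 0, 1], [0, 0, 0, 0, 0, 0, 1], [0, 0, 0, 0, 0, 0, 1], [0, -0.5, 0, 0, 0, 0, 1], [0, -1.5, 0, 0, 0, 0, 1], [0, -2, 0, 0, 0, 0, 1], [0, -1, -1, 0, 0, 0, 1], [0, 0, -3, 0, 0, 0, 1], [0, 0, -4, 0, 0, 0, 1], [0, 0, -4, 0, 0, 0, 1]]]}}

```text
time_s: 8.85
tcp_pos: [0.5299, -0.0443, 0.2252]
ee_rot: [[0.061, 0.998, 0.0], [0.998, -0.061, -0.0], [-0.0, 0.0, -1.0]]
wrist_force: [0.0, 0.3, 0.0]
gripper_width: 1.0
```

Call:
{"fn": "move_arm", "kwargs": {"series": [[[-4, -2, -2, 0, 0, 0, 1], [-5, -2, 0, 0, 0, 0, 1], [-5, -2, 0, 0, 0, 0, 1], [-5, -1, 0, 0, 0, 0, 1], [-5, 0, 0, 0, 0, 0, 1], [-4, 0, 0, 0, 0, 0, 1], [0, 0, 0, 0, 0, 0, 1], [0, 0, 0, 0, 0, 0, 1]]]}}

```text
time_s: 9.85
tcp_pos: [0.443, -0.3192, 0.2435]
ee_rot: [[0.061, 0.998, -0.0], [0.998, -0.061, -0.0], [-0.0, -0.0, -1.0]]
wrist_force: [-0.1, -0.1, -0.5]
gripper_width: 0.998
```

```bash
python3 - <<'E'
from h import *
np.set_printoptions(precision=4,suppress=True)
s=r.sense(); print(s["time_s"],s["tcp_pos"],s["wrist_force"])
c=r.capture("scene")["color"]; cv2.imwrite("pics/scene6f.png",c);cv2.imwrite("pics/scene6.png",cv2.resize(c[155:240,280:390],None,fx=7,fy=7,interpolation=cv2.INTER_CUBIC))
c=r.capture("top")["color"]; cv2.imwrite("pics/top6f.png",c);cv2.imwrite("pics/top6.png",cv2.resize(c[140:230,260:390],None,fx=6,fy=6,interpolation=cv2.INTER_CUBIC))
E
```

```text
9.85 [ 0.443  -0.3192  0.2435] [-0.1289 -0.0829 -0.4918]
```

View pics/scene6.png

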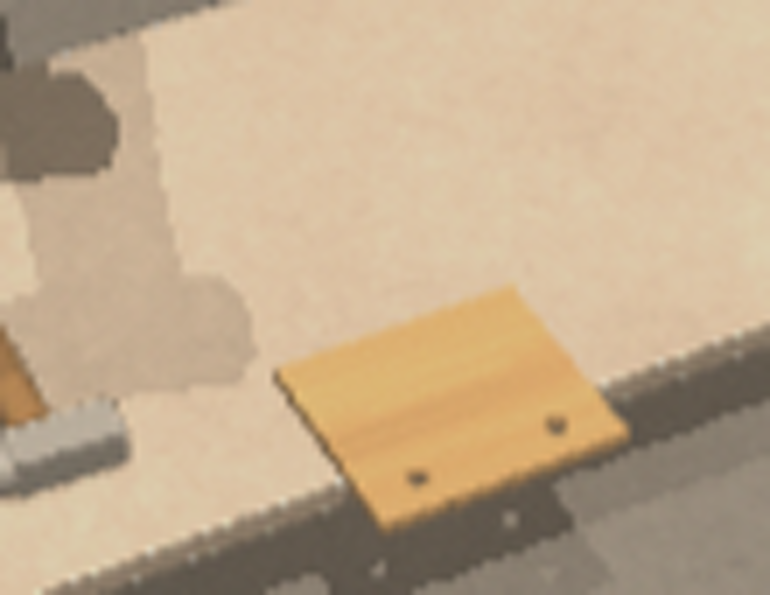

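View pics/top6.png

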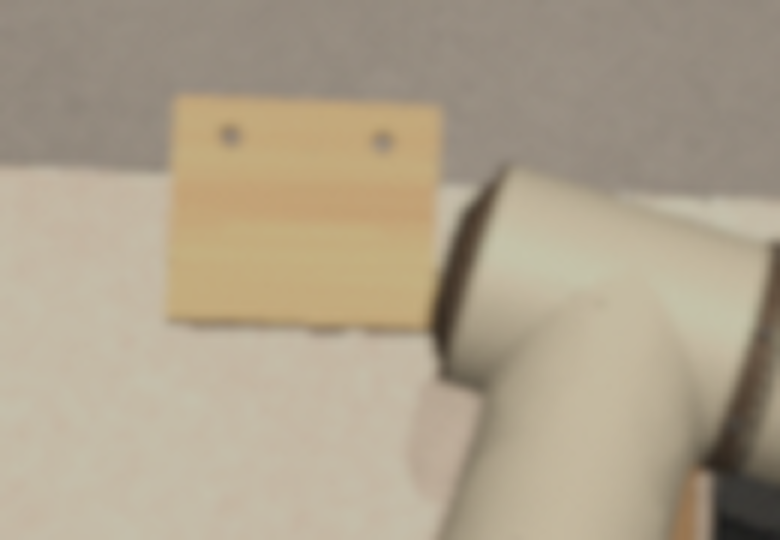

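View pics/top6f.png

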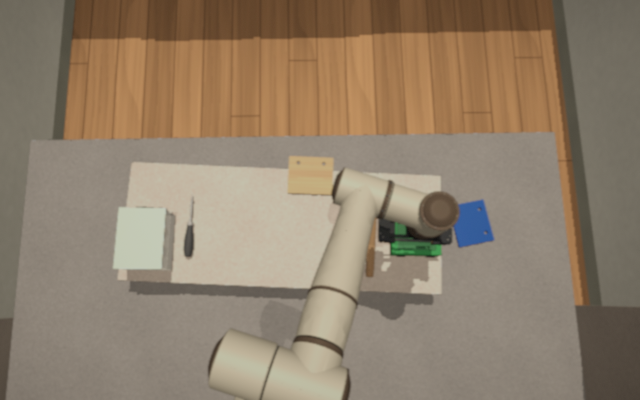

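```bash
python3 - <<'E'
from h import *
np.set_printoptions(precision=4,suppress=True)
m=np.array([.6758,.0234]);x=np.array([.9981,-.0614]);y=np.array([.0614,.9981])
c=r.capture("top")
P=ray_to_plane(c,crop([[174,94],[442,104],[433,327],[168,319]],260,140,6),.108);d=P[:,:2]-m;print(np.c_[d@x,d@y])
E=ray_to_plane(c,crop([[160,170],[10,164],[445,183]],260,140,6),.1);d=E[:,:2]-m;print('edge',np.c_[d@x,d@y])
c=r.capture("scene")
P=ray_to_plane(c,crop([[630,430],[385,524],[275,373],[512,286]],280,155,7),.108);d=P[:,:2]-m;print(np.c_[d@x,d@y])
# predicted pixel check: hammer/awl unchanged
a=cv2.imread("pics/scene0.png").astype(int);b=cv2.imread("pics/scene6f.png").astype(int)
for n,(u0,v0,u1,v1) in dict(head=(270,208,300,228),awl=(383,138,415,170),case=(213,186,265,224),tiers=(390,108,445,155)).items():
    print(n,np.abs(a-b)[v0:v1,u0:u1].mean())
E
```

```text
[[ 0.0415 -0.0061]
 [ 0.0424 -0.1476]
 [-0.0782 -0.1472]
 [-0.08   -0.0095]]
edge [[ 0.002  -0.0004]
 [ 0.0017  0.0787]
 [ 0.0016 -0.151 ]]
[[ 0.0376 -0.0027]
 [ 0.038  -0.1428]
 [-0.0785 -0.1449]
 [-0.0802 -0.0041]]
head 6.027777777777778
awl 1.0491536458333333
case 11.964068825910932
tiers 1.0727272727272728
```

View pics/scene6f.png

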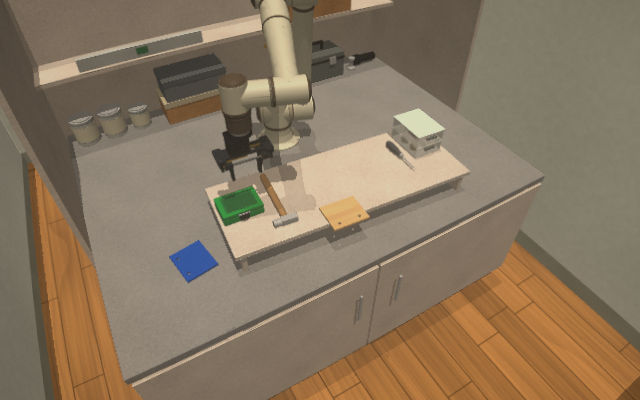

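The panel hangs over square, around (345,212). The hammer head (286,219), the case (239,205), the awl and the tiers are where they were, with only shadows changed. The gripper is clear in the air.

```bash
python3 -c "
from station import r
print(r.finish_job())"
```

```text
the job is handed in; nothing more can be done
None
```

I pushed the plywood panel along the shelf with both open fingertips on its back side. I turned it square on the way, moved it out over the edge, then backed the arm off and lifted it clear before handing in. The hand-in gives no verdict.

- **Overhang:** the top camera put the front corners at 41.5 and 42.4 mm. Measured against the edge in the same picture, that is about 40 mm for each. The scene camera gave 37.6 and 38.0 mm in the same edge frame; its earlier edge reading was about 3 mm low, so this comes to about 41 mm. The two views differ by about 4 mm before that correction, but every reading is within 30 to 50 mm.
- **Squareness and holes:** the front corners agree to within 1 mm in both views. In the top view both holes are clear of the shelf.
- **Bystanders:** the hammer, awl, kit case and tiers looked unmoved in the last pictures. The automatic picture comparison showed changes around the hammer head and case; I put these down to the arm's shadow after looking.
- **Time and force:** the job took about 10 s of the 40 s, and the wrist force readings stayed at about 1 N or below.

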